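# Right the fallen reel post and put it back on its two pins

## Robot

A 6-joint arm with a two-finger parallel gripper is mounted at the origin on the work surface. World frame = base frame: x ahead of the robot, y to its left, z up, the work surface at z = 0. Lengths are in m, angles in rad, forces in N, time in s.
With the tool pointing down it reaches from about 0.375 to 0.9 m from the base axis. Payload 3.1 kg.
Tool frame: the origin (TCP) lies midway between the tips of the shut fingers; the grasp point (between the pads) lies 19 mm behind it; z points along the fingers, y is the line along which they close (so a half turn about z gives the same grasp; the last joint's range is limited). The gripper opens to 85 mm and grips with 20 to 120 N. Pads are 22 mm wide; open, the fingers measure 114 mm over their backs; the gripper's body (76 mm by 85 mm) begins 54 mm behind the grasp point. The pads swing forward as they close: fully open they stand 13 mm farther back than shut.
Start: joints at [1.135, 0.527, 1.433, -0, 1.181, -0.178], TCP at [0.159, 0.604, 0.231] pointing down, gripper open.
Joint ranges: [-3.08, 3.08], [-0.75, 2.2], [0.22, 2.44], [-1.43, 4.57], [0, 2.65], [-2.85, 2.85]. Speed limits (rad/s): [2.79, 2.79, 3.14, 3.14, 3.14, 3.14].

## Interface

Orientations are given as a unit quaternion [x, y, z, w].
In Python, from station import manip gives the robot as it stands.
- The arm moves only by the tool step_arm, never from a script. Its argument "targets" is text: rows parted by semicolons, each of 4 numbers parted by spaces: the shift along the tool's x, y, z in mm, then the turn about the tool's z in degrees. A call has 1 to 12 rows; each row is the pose to reach, as a shift and turn from the pose commanded when the call began, along the tool's axes at that moment; what a row does not reach only later rows make up. A row lasts 1/10 s, in which the tool goes at most 50 mm and 8.59 degrees, less where a joint would pass 70% of its speed; a pose out of reach is approached as far as the arm can. A call with a gripper value outside its range is refused whole. "gripper" is the closure, from 0 (fully open) to 1 (shut), set as the call begins (left out, the last holds). The fingers move at their own pace and stop on an object; "squeeze" is the grip in N (left out, the last holds). Time passes only in rows, so rows that repeat a pose let the fingers close. It gives the time, the measured TCP pose, the force, the opening and the grip force at its end, in the units of the state.
- manip.sense(): the state, without advancing time (a new reading comes with each control period).
- manip.snapshot(name): name is "scene" or "side" or "wrist"; returns the picture (384x512x3 uint8, red, green, blue); there is no depth.
- manip.get_calibration(name): a dict with "fov_y" (degrees; the focal length in pixels is half the picture's height over the tangent of half this angle, whatever the lens; pixels are square), "cx", "cy" (the principal point, pixels), "extrinsics" (4x4, takes a point from camera to world coordinates); the wrist camera has in their place "tool_from_camera" (4x4, takes a point from camera to tool coordinates, whose origin is the TCP and whose axes are the flange's). Camera axes: x right, y down, z forward; pixel columns grow to the right and rows downward; lengths in m; the calibration is good to about 2 mm. The wrist camera is an equidistant fisheye: a pixel r from the principal point sees the ray r / f radians off the axis. A picture is of the moment at which its call begins: read the wrist's pose just before it. get_calibration takes no time and is no camera call.
- manip.sign_off(): hands the job in; it is judged then, once.
Trained networks look in the newest picture that a camera, given by its name, has taken for a name from the list of things; names that differ only in an ending like _2 or _b are one class to them, and where a whole thing is asked for, a point or a joint stands for the part that bears it (a point fixed in the world has none). Each returns a list of dicts, best first, with "p" (0 to 1); they miss things now and then, are a little off and sometimes report something else, mostly with a low value. They report only what shows in the picture. A call takes as long as a camera call. They do not tell look-alikes from the thing itself.
- manip.recognise(camera, query): "position" ([column, row] in pixels, amid what is visible of it).
- manip.masks_of(camera, query): "pixels" (384x512 bool, what is visible of it) and "position" ([column, row] in pixels, amid what is visible of it).
- manip.mark_of(camera, query): "position" ([column, row] in pixels: a listed point, or the origin of a listed thing).
The state is a dict: "t": time; "q": joint angles; "qd": joint speeds; "tau": joint torques, N m; "tcp_pos": TCP position; "tool_rot": TCP orientation; "force": force on the tool from outside, world axes, zero at the start; "ft_torque": the same for the moment, N m; "finger_gap": opening from 0.0 (shut) to 1.0 (fully open); "gripper_force": force on a finger pad.
Only numpy, scipy, OpenCV 4.12 (cv2) and the standard library are available. Lean on these libraries where they do the work, as an engineer would, in place of code of your own. Each camera call takes 0.05 s, during which the arm holds its last target. There are 200 camera calls.

## Task

The empty reel post has toppled over on the bench. Stand it upright again, then set it on the steel plate so that both holes of its foot go down over the plate's two pins and the foot sits flat on the plate (either way round), and let go; the pins may be a few millimetres off the middle of the plate, so look or feel for them. Do not let the post drop or fall over, and leave the other things on the bench where they are.

Things in the scene. Friction and masses are not known exactly. Their poses are not given: they have to be found in the camera images.
- post_center (a point): The toppled reel post (loose, about 0.5 kg, 220 mm tall, heavy foot); point on its axis half-way up. Own z runs from foot to grip, own y along the foot's long side. A tube 28 mm in diameter joins the foot to a black keeper disc, 80 mm in diameter, 8 mm thick, underside 158 mm above the foot's underside. It starts lying level on a long edge of the foot and the disc's rim, axis 40 mm above the bench.
- post_foot (a point): Centre of the underside of the reel post's foot (110 mm below post_center), same axes. The foot is an aluminium plate 80 mm (x) by 160 mm (y), 8 mm thick, with two through holes of 12 mm diameter on its y axis at y = +55 and -55 mm.
- post_grip (a point): Centre of the reel post's square black grip block above the keeper disc (83 mm above post_center), same axes. The block is 30 by 30 mm (sides along x and y) and 54 mm long; its lower end meets the disc, its upper end is the top of the post.
- pin_seat (a point): Steel plate fixed to the bench, 110 mm (own x) by 190 mm (own y), 6 mm thick; point at the centre of its upper face, own z up. Two upright steel pins, 9 mm in diameter, 14 mm tall, at y = +55 and -55 mm, are clamped in short slots along own x: the pair stands somewhere between x = -9 and +9 mm (the same for both), which this pose does not tell. Tips have a 1 mm chamfer.
- ubolt: Bystander: steel U-bolt lying flat, about 65 by 50 mm, 10 mm thick; origin at its underside.
- tape: Bystander: cardboard roll core lying flat, 90 mm in diameter, 24 mm tall; origin at its underside.
- spray: Bystander: upright grey can, 52 mm in diameter, 160 mm tall; origin at its underside.
- carton: Bystander: cardboard carton 80 by 110 mm, 60 mm tall; origin at its underside.
- driver: Bystander: screwdriver lying on the bench near the robot; origin at its underside.
- collar: Bystander: steel shaft collar lying flat, 60 mm in diameter, 14 mm tall; origin at its underside.
Things that resemble listed ones, but are neither listed nor needed, are in the scene too. What is shaped like the part that bears post_center but yellow is not meant.

How it is judged:
On the way:
1. the reel post is upright (angle between post_center's own z axis and vertical below 0.12 rad), for 0.2 s.
At the end, for the whole second after the job is handed in: The reel post stands upright (within 2 degrees), at rest and released, foot holes over both pins, either way round: foot underside within 3 mm of the plate's upper face, foot centre within 13 mm of the plate's centre (the pins may be 9 mm off it), long sides parallel within 4 degrees (angle between post_center's own z axis and vertical below 0.04 rad and horizontal distance between post_foot and pin_seat below 0.013 m and z of post_foot in the frame of pin_seat below 0.003 m and angle between the y axis of post_center and the y axis of pin_seat, either way round below 0.07 rad and linear speed of post below 0.02 m/s); the robot touches nothing.
It fails at once if the reel post is dropped or falls over: it moves faster than 0.6 m/s while the fingers do not hold it (linear speed of post above 0.6 m/s and contact force between the fingers and post below 0.2 N).
It fails at once if a bystander is moved by more than 30 mm (distance of any of ubolt, tape, spray, carton, driver, collar from where it was at the start of the episode above 0.03 m).
It also fails if it takes over 72 s, if anything falls off the work surface, if the arm or the gripper's body presses on something with over 40 N, if the wrist force passes 120 N, or if a joint passes its speed limit or range.

## Working session

There is one attempt and no reset: what is moved stays moved. The work goes in short steps, Python scripts to look and compute and a tool call to move; the robot and the scene stay as the last step left them, time stands still between calls to the robot, and variables do not carry over. Pictures are saved under pics/ and viewed, at most 10 in all, crops included, and the job is handed in when it is done.

Besides the shell and the picture viewer there is one more tool, called after ">>>" in YAML: its name, and indented under it one key for each argument. step_arm: Moves the arm, as the interface text tells. Its arguments: {"type":"object","properties":{"targets":{"type":"string"},"gripper":{"type":"number"},"squeeze":{"type":"number"}},"required":["targets"]}

```bash
mkdir -p pics; ls; cat > h.py <<'E'
import numpy as np,cv2
from scipy.spatial.transform import Rotation as R
from station import manip
def pose():
    s=manip.sense(); T=np.eye(4); T[:3,:3]=R.from_quat(s['tool_rot']).as_matrix(); T[:3,3]=s['tcp_pos']; return T,s
def cam(n,T=None):
    c=manip.get_calibration(n); f=192/np.tan(np.radians(c['fov_y'])/2)
    E=np.array(c['extrinsics']) if n!='wrist' else T@np.array(c['tool_from_camera'])
    return c,f,E
def ray(n,p,T=None):
    c,f,E=cam(n,T); u=np.array([p[0]-c['cx'],p[1]-c['cy']])/f
    if n=='wrist':
        r=np.linalg.norm(u)+1e-12; d=np.r_[u/r*np.sin(r),np.cos(r)]
    else: d=np.r_[u,1]
    d=E[:3,:3]@d; return E[:3,3],d/np.linalg.norm(d)
def onz(n,p,z,T=None):
    o,d=ray(n,p,T); return o+d*(z-o[2])/d[2]
def proj(n,X,T=None):
    c,f,E=cam(n,T); x=E[:3,:3].T@(np.array(X)-E[:3,3])
    if n=='wrist':
        t=np.arctan2(np.hypot(x[0],x[1]),x[2]); u=x[:2]/np.hypot(x[0],x[1])*t
    else: u=x[:2]/x[2]
    return u*f+[c['cx'],c['cy']]
def snap(n,name):
    im=manip.snapshot(n); cv2.imwrite('pics/'+name,im[:,:,::-1]); return im
E
cat > a.py <<'E'
from h import *
T,s=pose(); print(s); np.set_printoptions(precision=3,suppress=True)
a=snap('scene','s0.png'); b=snap('side','d0.png')
for n in ('scene','side'):
    c,f,E=cam(n); print(n,f,E)
    for q,z in [('post_center',.04),('post_foot',.04),('post_grip',.04),('pin_seat',.006),('ubolt',0),('tape',0),('spray',0),('carton',0),('driver',0),('collar',0)]:
        for r in manip.mark_of(n,q)[:3]: print(q,round(r['p'],2),np.round(r['position'],1),onz(n,r['position'],z))
cv2.imwrite('pics/both.png',cv2.resize(np.vstack([a,b])[:,:,::-1],None,fx=.78,fy=.78))
E
python3 a.py
```

```text
pics
{'t': 0.0, 'q': array([ 1.13448206e+00,  5.28448577e-01,  1.43390954e+00,  1.91784478e-05,
        1.18137110e+00, -1.78500199e-01]), 'qd': array([ 0.00307752, -0.0001081 , -0.00126615,  0.00054769,  0.00092011,
        0.00140272]), 'tau': array([ 6.81549518e-04, -4.42353630e+01, -1.78023291e+01, -2.08435790e-04,
        8.45659903e-03,  2.68170574e-06]), 'tcp_pos': array([0.15901625, 0.60369851, 0.23034211]), 'tool_rot': array([ 1.28553871e-01,  9.91701952e-01, -1.01552043e-03, -3.31701848e-04]), 'force': array([-0.31196324,  0.16182793, -0.48982313]), 'ft_torque': array([ 0.02346167, -0.03876717,  0.03672413]), 'gripper_force': 0.0, 'finger_gap': 0.9997256069511316}
scene 441.39058078939524 [[-0.624  0.601 -0.499  1.096]
 [ 0.781  0.494 -0.381  0.462]
 [ 0.018 -0.628 -0.778  0.939]
 [ 0.     0.     0.     1.   ]]
post_center 0.7 [222.7  94.7] [ 0.27  -0.325  0.04 ]
post_center 0.63 [277.  216.2] [0.543 0.1   0.04 ]
post_foot 0.95 [206.9  79.2] [ 0.243 -0.418  0.04 ]
post_foot 0.55 [245.9 191.9] [ 0.532 -0.011  0.04 ]
post_grip 0.74 [293.  238.6] [0.572 0.171 0.04 ]
post_grip 
[... 712 characters left out ...]
0.097 0.04 ]
post_center 0.72 [197.6 371.1] [ 0.27  -0.328  0.04 ]
post_foot 0.73 [255.3 206.6] [ 0.524 -0.019  0.04 ]
post_grip 0.67 [242.9 152.1] [0.574 0.172 0.04 ]
post_grip 0.59 [201.4 326.6] [ 0.305 -0.252  0.04 ]
post_grip 0.28 [297.6 284.7] [ 0.514 -0.248  0.04 ]
pin_seat 0.78 [297.8 282.9] [ 0.528 -0.227  0.006]
pin_seat 0.56 [143.  169.8] [0.316 0.259 0.006]
ubolt 0.49 [189.7 147.1] [0.462 0.299 0.   ]
tape 0.69 [370.1 230.1] [ 0.753 -0.17  -0.   ]
spray 0.84 [394.9 265.9] [ 0.744 -0.277  0.   ]
carton 0.64 [327.5 178.2] [0.751 0.023 0.   ]
driver 0.62 [143.  167.1] [0.32  0.276 0.   ]
collar 0.75 [210.5 287.4] [ 0.356 -0.155  0.   ]
collar 0.43 [298.9 281.1] [ 0.535 -0.221  0.   ]
```

View pics/both.png

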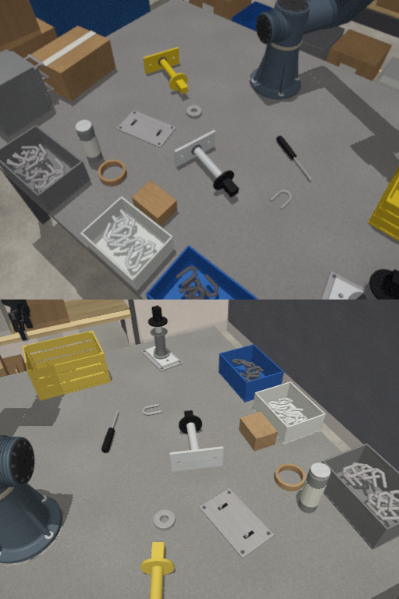

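The targeted post is the aluminium one lying at about (0.54, 0.10), and the plate is at about (0.53, -0.23). The yellow post is a decoy, and there is another look-alike standing far back. In the combined picture, the post runs from (195,150) to (228,187), and the plate is at (148,126). I'll hover above the grip block with tool y across the post.

>>> step_arm:
  targets: "-510 -312 -30 89;-510 -312 -30 89;-510 -312 -30 89;-510 -312 -30 89;-510 -312 -30 89;-510 -312 -30 89;-510 -312 -30 89;-510 -312 -30 89;-510 -312 -30 89;-510 -312 -30 89;-510 -312 -30 89;-510 -312 -30 89"
  gripper: 0

```text
t: 2.3
tcp_pos: [0.5743, 0.1708, 0.2616]
tool_rot: [0.787, 0.617, 0.0, 0.0]
force: [-0.3, 1.2, -0.5]
finger_gap: 1.0
gripper_force: 0.0
```

>>> step_arm:
  targets: "0 0 0 0;0 0 0 0;0 0 0 0"

```text
t: 2.6
tcp_pos: [0.5718, 0.1732, 0.261]
tool_rot: [0.787, 0.617, -0.001, -0.001]
force: [-0.4, -0.6, 0.2]
finger_gap: 0.999
gripper_force: 0.0
```

```bash
cat > b.py <<'E'
from h import *
import sys
np.set_printoptions(precision=4,suppress=True)
T,s=pose(); print(s['t'],T,s['q'],s['force'])
snap('wrist',sys.argv[1])
print(manip.get_calibration('wrist')['tool_from_camera'])
for q,z in [('post_center',.04),('post_foot',.04),('post_grip',.04),('pin_seat',.006)]:
    for r in manip.mark_of('wrist',q)[:2]: print(q,round(r['p'],2),np.round(r['position'],1),onz('wrist',r['position'],z,T))
for r in manip.masks_of('wrist','post_center')[:1]:
    ys,xs=np.nonzero(r['pixels']); print('mask',len(xs),xs.min(),xs.max(),ys.min(),ys.max())
E
python3 b.py w1.png
```

```text
2.6 [[ 0.2376  0.9714 -0.0015  0.5718]
 [ 0.9714 -0.2376  0.0003  0.1732]
 [-0.0001 -0.0015 -1.      0.261 ]
 [ 0.      0.      0.      1.    ]] [0.107  0.4586 1.4689 0.0005 1.2155 0.3467] [-0.4048 -0.5616  0.2373]
[[-0.0008 -0.9487 -0.3163  0.0808]
 [ 1.     -0.0006 -0.0007 -0.0006]
 [ 0.0005 -0.3163  0.9487 -0.142 ]
 [ 0.      0.      0.      1.    ]]
post_center 0.59 [258.1 223.1] [0.5496 0.0931 0.04  ]
post_foot 0.69 [256.9 289.6] [ 0.5213 -0.014   0.04  ]
post_foot 0.26 [164.5  76.2] [0.4839 0.3092 0.04  ]
post_grip 0.97 [259.4 161.6] [0.5713 0.1741 0.04  ]
mask 7168 198 310 140 306
```

View pics/w1.png

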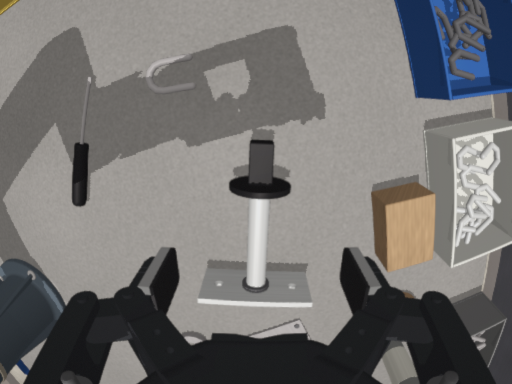

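The picture shows the post vertical at columns 256–262: grip block at (261,160), disc at row 187, foot edge at row 300. The gripper is centred on it, so I descend and grip lightly.

>>> step_arm:
  targets: "1 0 50 1;1 0 100 1;1 0 150 1;1 0 190 1;1 0 220 1;1 0 235 1;1 0 242 1;1 0 242 1"

```text
t: 3.7
tcp_pos: [0.5734, 0.1738, 0.0193]
tool_rot: [0.792, 0.611, 0.0, 0.0]
force: [0.2, 0.2, 0.7]
finger_gap: 0.996
gripper_force: 0.0
```

>>> step_arm:
  targets: "0 0 0 0;0 0 0 0;0 0 0 0;0 0 0 0;0 0 0 0;0 0 0 0;0 0 0 0;0 0 0 0;0 0 0 0"
  gripper: 1
  squeeze: 20

```text
t: 4.6
tcp_pos: [0.5736, 0.1737, 0.0203]
tool_rot: [0.792, 0.61, 0.001, 0.0]
force: [-0.7, 0.3, 5.5]
finger_gap: 0.35
gripper_force: 20.3
```

```bash
python3 b.py w2.png
```

```text
4.6 [[ 0.255   0.9669  0.0012  0.5736]
 [ 0.9669 -0.255   0.0002  0.1737]
 [ 0.0005  0.0011 -1.      0.0203]
 [ 0.      0.      0.      1.    ]] [0.1077 0.791  1.636  0.0001 0.7133 0.3655] [-0.7298  0.3436  5.5117]
[[-0.0008 -0.9487 -0.3163  0.0808]
 [ 1.     -0.0006 -0.0007 -0.0006]
 [ 0.0005 -0.3163  0.9487 -0.142 ]
 [ 0.      0.      0.      1.    ]]
post_foot 0.49 [258.8 271.2] [0.5727 0.1736 0.04  ]
post_grip 0.86 [259.1 270.5] [0.5729 0.174  0.04  ]
mask 8399 222 297 211 337
```

View pics/w2.png

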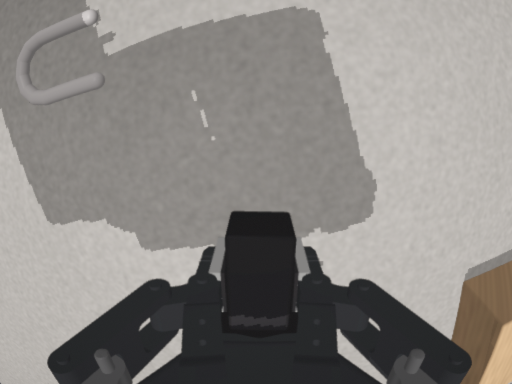

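Gripped: the block shows at (260,270) between the pads and the gap is about 30 mm. Next I pivot the post about the foot edge along an arc.

>>> step_arm:
  targets: "-5 0 -20 0;-12.5 0 -39 0;-22 0 -58 0;-33 0 -75 0;-46 0 -91 0;-60 0 -106 0;-76 0 -119 0;-94 0 -130 0;-94 0 -130 0;-94 0 -130 0"

```text
t: 5.9
tcp_pos: [0.5495, 0.0819, 0.1499]
tool_rot: [0.792, 0.61, 0.0, 0.001]
force: [0.1, 0.3, 1.2]
finger_gap: 0.347
gripper_force: 21.1
```

```bash
python3 - <<'E'
from h import *
a=snap('scene','s1.png');b=snap('side','d1.png')
cv2.imwrite('pics/both1.png',np.hstack([a[20:300,100:420],b[40:320,130:450]])[:,:,::-1])
E
```

```text
(no output)
```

View pics/both1.png

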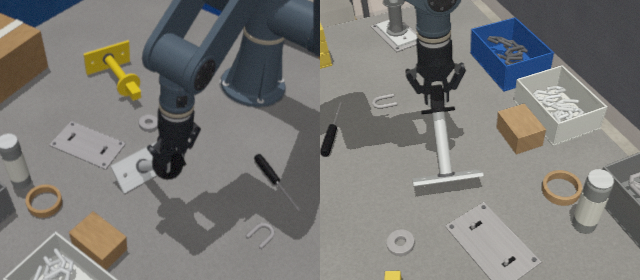

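It is pivoting well: the side view shows the foot edge at (448,182) on the bench and the post tilted about 45°. I finish the arc.

>>> step_arm:
  targets: "-18 0 -10 0;-37 0 -17 0;-57 0 -23 0;-77 0 -26 0;-90 0 -27 0;-104 0 -27 0;-119 0 -26 0;-129 0 -24.5 0;-139 0 -23 0;-139 0 -22 0;-139 0 -22 0;-139 0 -22 0"

```text
t: 7.2
tcp_pos: [0.5134, -0.0532, 0.1719]
tool_rot: [0.792, 0.611, -0.001, 0.001]
force: [-3.5, -2.2, 9.0]
finger_gap: 0.344
gripper_force: 23.6
```

```bash
python3 - <<'E'
from h import *
np.set_printoptions(precision=4,suppress=True)
a=snap('scene','s2.png');b=snap('side','d2.png')
for n in('scene','side'):
  for q,z in(('post_foot',0),('pin_seat',.006),('post_grip',.193)):
    for r in manip.mark_of(n,q)[:2]: print(n,q,round(r['p'],2),onz(n,r['position'],z))
f=lambda i:cv2.resize(i,None,fx=2,fy=2)
cv2.imwrite('pics/both2.png',np.hstack([f(a[60:290,140:330]),f(b[60:290,200:400])])[:,:,::-1])
E
```

```text
scene post_foot 0.61 [ 0.5241 -0.0503  0.    ]
scene post_foot 0.59 [ 0.2021 -0.4747  0.    ]
scene pin_seat 0.78 [ 0.5315 -0.2209  0.006 ]
scene post_grip 0.8 [ 0.5244 -0.0442  0.193 ]
scene post_grip 0.72 [ 0.4407 -0.1167  0.193 ]
side post_foot 0.56 [ 0.5118 -0.0583  0.    ]
side post_foot 0.49 [ 0.5316 -0.2193  0.    ]
side pin_seat 0.82 [ 0.5416 -0.2316  0.006 ]
side post_grip 0.98 [ 0.2929 -0.3325  0.193 ]
side post_grip 0.63 [ 0.5194 -0.0449  0.193 ]
```

View pics/both2.png

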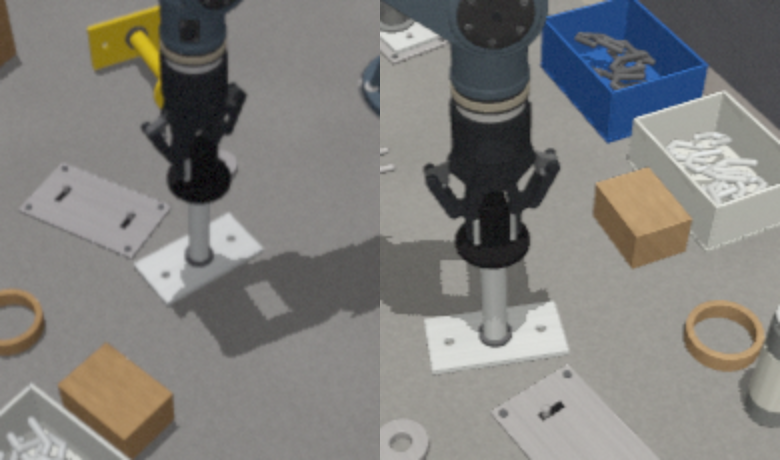

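The post is upright: in the enlarged views the foot lies flat and its holes show at (165,274) and (231,238). The plate's dark slots show at (62,194) and (127,220). I'll release the post, rise to see its holes, then look at the plate from the same height.

>>> step_arm:
  targets: "0 0 0 0;0 0 0 0;0 0 0 0;0 0 0 0;0 0 0 0"
  gripper: 0

```text
t: 8.1
tcp_pos: [0.5137, -0.0516, 0.1711]
tool_rot: [0.792, 0.61, -0.0, -0.0]
force: [-0.2, -0.5, 0.7]
finger_gap: 0.997
gripper_force: 0.0
```

>>> step_arm:
  targets: "0 0 -30 0;0 0 -70 0;0 0 -110 0;0 0 -130 0;0 0 -130 0;0 0 -130 0;0 0 -130 0"

```text
t: 8.8
tcp_pos: [0.5127, -0.0513, 0.2997]
tool_rot: [0.792, 0.61, -0.001, -0.001]
force: [-1.0, 0.5, 0.5]
finger_gap: 1.0
gripper_force: 0.0
```

```bash
python3 - <<'E'
from h import *
np.set_printoptions(precision=4,suppress=True)
T,s=pose(); print(s['t'],T,s['q'])
np.save('T3.npy',T); a=snap('wrist','w3.png')
for q,z in(('post_foot',0),('pin_seat',.006),('post_grip',.193)):
    for r in manip.mark_of('wrist',q)[:2]: print(q,round(r['p'],2),r['position'],onz('wrist',r['position'],z,T))
cv2.imwrite('pics/w3x.png',cv2.resize(a[130:384,130:390],None,fx=2.3,fy=2.3,interpolation=cv2.INTER_CUBIC)[:,:,::-1])
E
```

```text
8.8 [[ 0.2549  0.967  -0.0033  0.5127]
 [ 0.967  -0.2549  0.0011 -0.0513]
 [ 0.0002 -0.0035 -1.      0.2997]
 [ 0.      0.      0.      1.    ]] [-0.317   0.3002  1.6145 -0.      1.2303 -0.0592]
post_foot 0.89 [259.1, 150.4] [ 0.5111 -0.0501  0.    ]
pin_seat 0.64 [299.0, 251.7] [ 0.5327 -0.2317  0.006 ]
post_grip 0.69 [259.6, 191.2] [ 0.5118 -0.0518  0.193 ]
post_grip 0.61 [175.6, 297.0] [ 0.3931 -0.1452  0.193 ]
```

View pics/w3x.png

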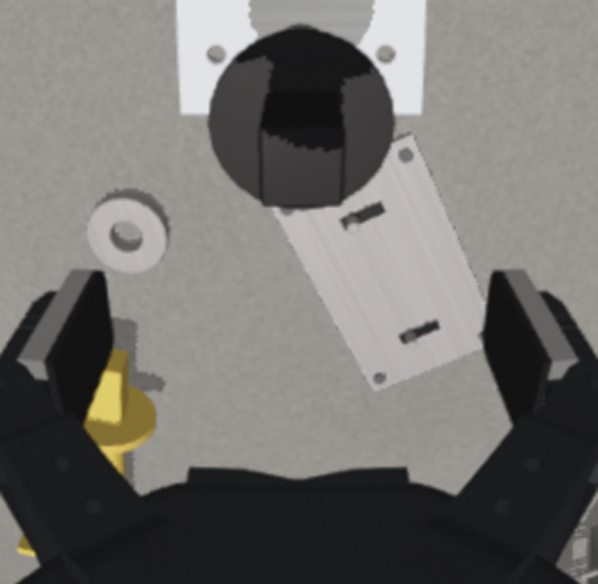

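The crop shows the foot holes at (217,54) and (386,53). The pins stand at the left ends of the slots, near (350,222) and (408,334). I work out the plate yaw and the shift that puts the gripper over it.

```bash
python3 - <<'E'
from h import *
np.set_printoptions(precision=4,suppress=True)
T=np.load('T3.npy'); F=lambda u,v:(130+u/2.3,130+v/2.3)
W=lambda p,z:onz('wrist',F(*p),z,T)
h1,h2=W((217,54),.008),W((386,53),.008)
s1,s2=W((362,215),.006),W((420,331),.006); p1,p2=W((350,222),.02),W((408,334),.02)
for n,a,b in(('holes',h1,h2),('slots',s1,s2),('pins',p1,p2)):
    d=b-a; print(n,(a+b)/2,np.linalg.norm(d),np.degrees(np.arctan2(d[1],d[0])), (T[:3,:3].T@((a+b)/2-T[:3,3]))*1000)
E
```

```text
holes [ 0.5133 -0.0534  0.008 ] 0.10933359671716045 -14.392219670925206 [ -1.8711   2.1315 291.688 ]
slots [ 0.5362 -0.2293  0.006 ] 0.11047286949348131 -78.46805078223404 [-166.1127   69.1146  293.4223]
pins [ 0.5269 -0.2226  0.02  ] 0.10404123523510904 -78.22636182475803 [-161.9784   58.4194  279.4601]
```

>>> step_arm:
  targets: "-163 63 0 64;-163 63 0 64;-163 63 0 64;-163 63 0 64;-163 63 0 64;-163 63 0 64;-163 63 50 64;-163 63 90 64;-163 63 120 64;-163 63 120 64;-163 63 120 64;-163 63 120 64"

```text
t: 10.2
tcp_pos: [0.5344, -0.2262, 0.183]
tool_rot: [0.995, 0.098, 0.001, 0.001]
force: [0.7, -1.0, -0.1]
finger_gap: 1.0
gripper_force: 0.0
```

```bash
python3 - <<'E'
from h import *
np.set_printoptions(precision=4,suppress=True)
T,s=pose(); print(s['t'],T,s['q'])
np.save('T4.npy',T); a=snap('wrist','w4.png')
cv2.imwrite('pics/w4x.png',cv2.resize(a[80:280,156:356],None,fx=3,fy=3,interpolation=cv2.INTER_CUBIC)[:,:,::-1])
E
```

```text
10.2 [[ 0.9808  0.1948  0.003   0.5344]
 [ 0.1948 -0.9808 -0.002  -0.2262]
 [ 0.0025  0.0025 -1.      0.183 ]
 [ 0.      0.      0.      1.    ]] [-0.5929  0.5261  1.5982  0.      1.0137  0.7818]
```

View pics/w4x.png

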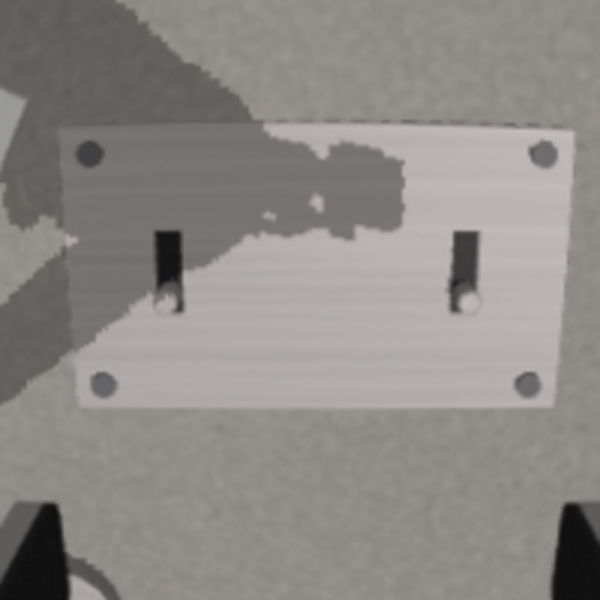

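```bash
python3 - <<'E'
from h import *
np.set_printoptions(precision=4,suppress=True)
T=np.load('T4.npy'); F=lambda u,v:(156+(u+.5)/3-.5,80+(v+.5)/3-.5)
W=lambda p,z:onz('wrist',F(*p),z,T)
for n,a,b,z in(('tips',(167,302),(469,300),.02),('slots',(168.5,272),(465,272),.006),('top-left/bot right corner',(59,128),(553,407),.006),('top-right/bot left',(574,131),(79,407),.006)):
    a=W(a,z);b=W(b,z); d=b-a; print(n,(a+b)/2,np.linalg.norm(d),np.degrees(np.arctan2(d[1],d[0])), (T[:3,:3].T@((a+b)/2-T[:3,3]))*1000)
a=cv2.imread('pics/w4.png',0)
for c in((167,302),(469,300)):
    x,y=F(*c); x=int(round(x));y=int(round(y)); print(x,y); print(a[y-6:y+6,x-5:x+6])
E
```

```text
tips [ 0.5288 -0.2307  0.02  ] 0.1084234606405123 -78.44005138275966 [ -6.8157   2.9349 163.0086]
slots [ 0.5358 -0.229   0.006 ] 0.1102496204500914 -78.82293033757043 [  0.3884   2.5818 177.026 ]
top-left/bot right corner [ 0.5358 -0.229   0.006 ] 0.21785126562899426 -109.0466945568788 [  0.43     2.5737 177.0261]
top-right/bot left [ 0.5355 -0.2291  0.006 ] 0.21732409676037867 131.14408307907806 [  0.0926   2.5887 177.0253]
211 180
[[114 110  60  33  52  65  70  73  69  58  91]
 [114 109  63  55  75  84  84  83  81  73  86]
 [113 109  76  79  92  91  88  87  83  80  86]
 [127 110  95 100 108 112 104 105  88  82  93]
 [154 125 109 113 121 149 125 133 108  86  94]
 [165 129 116 121 130 166 157 153 128  87  90]
 [160 125 126 154 158 169 170 165 139  85  76]
 [163 135 154 170 171 171 172 168 142  78  72]
 [169 149 164 170 171 172 170 160 129  67  71]
 [171 164 160 162 166 169 162 139  99  69  83]
 [170 168 156 160 163 162 157 142 130 128 135]
 [169 168 163 166 166 165 164 161 160 160 163]]
312 180
[[ 36  46  64  70  75  73  68  97 158 178 180]
 [ 48  67  80  83  84  84  79  98 157 177 179]
 [ 65  77  82  86  88  98  98 106 156 176 177]
 [ 71  79  87 105 113 133 136 135 156 174 178]
 [ 71  81 111 140 156 170 170 163 156 168 177]
 [ 69  88 133 169 180 184 182 175 162 164 176]
 [ 71 100 145 180 185 184 182 181 174 166 176]
 [ 68 106 154 182 185 183 182 182 175 171 178]
 [ 65  95 145 179 182 182 181 179 169 174 180]
 [ 77  86 124 162 174 179 176 171 170 177 180]
 [136 137 144 161 166 169 167 164 175 178 179]
 [169 168 169 173 172 172 172 172 177 178 178]]
```

The pins are at plate x ≈ -7.5 mm; their tips show at (167,302) and (469,300) in the crop. The yaw already matches the plate to about 0.2°. I go back and regrip the post firmly.

>>> step_arm:
  targets: "0 0 -50 0;0 0 -100 0;14.5 -40 -120 -8;14.5 -85 -120 -16;14.5 -130 -120 -24;14.5 -174 -120 -64;14.5 -174 -120 -64;14.5 -174 -120 -64;14.5 -174 -120 -64;14.5 -174 -120 -64;14.5 -174 -120 -64;14.5 -174 -120 -64"

```text
t: 11.45
tcp_pos: [0.5138, -0.052, 0.3026]
tool_rot: [0.793, 0.61, 0.001, 0.001]
force: [-0.3, 0.5, 1.1]
finger_gap: 1.002
gripper_force: 0.0
```

>>> step_arm:
  targets: "0 0 40 0;0 0 80 0;0 0 110 0;0 0 127 0;0 0 129 0;0 0 129 0"

```text
t: 12.05
tcp_pos: [0.5138, -0.0521, 0.1726]
tool_rot: [0.792, 0.61, 0.0, 0.0]
force: [-0.4, -0.4, -0.8]
finger_gap: 0.998
gripper_force: 0.0
```

>>> step_arm:
  targets: "0 0 0 0;0 0 0 0;0 0 0 0;0 0 0 0;0 0 0 0;0 0 0 0;0 0 0 0;0 0 0 0"
  gripper: 1
  squeeze: 80

```text
t: 12.85
tcp_pos: [0.5137, -0.0519, 0.1732]
tool_rot: [0.792, 0.61, 0.0, 0.001]
force: [-1.5, -0.6, 6.5]
finger_gap: 0.341
gripper_force: 80.3
```

>>> step_arm:
  targets: "0 0 -10 0;0 0 -30 0;0 0 -50 0;-20 7 -60 5;-42 15 -60 13;-65 23 -60 21;-88 31 -60 29;-110 39 -60 37;-132 47 -60 45;-150 53 -60 53;-162 57 -60 60;-166 58.5 -60 64"

```text
t: 14.05
tcp_pos: [0.5271, -0.2287, 0.2315]
tool_rot: [0.995, 0.095, -0.001, -0.0]
force: [0.3, -0.3, -5.1]
finger_gap: 0.339
gripper_force: 79.8
```

>>> step_arm:
  targets: "0 0 0 0;0 0 10 0;0 0 20 0;0 0 26 0;0 0 26 0;0 0 26 0;0 0 26 0"

```text
t: 14.75
tcp_pos: [0.528, -0.2274, 0.2066]
tool_rot: [0.995, 0.098, 0.0, 0.0]
force: [-0.4, -0.2, -4.8]
finger_gap: 0.341
gripper_force: 79.7
```

```bash
python3 - <<'E'
from h import *
np.set_printoptions(precision=4,suppress=True)
T,s=pose(); print(s['t'],T,s['q'],s['force'])
np.save('T5.npy',T); w=snap('wrist','w5.png');a=snap('scene','s5.png');b=snap('side','d5.png')
pa=proj('scene',[.5276,-.2303,.02]);pb=proj('side',[.5276,-.2303,.02]); print(pa,pb)
def c(i,p,k=3): x,y=map(int,p); return cv2.resize(i[y-50:y+50,x-65:x+65],(390,300),interpolation=cv2.INTER_CUBIC)
x=np.hstack([c(a,pa),c(b,pb)]); w2=cv2.resize(w[100:240,76:440],(780,300),interpolation=cv2.INTER_CUBIC)
cv2.imwrite('pics/c5.png',np.vstack([x,w2])[:,:,::-1])
E
```

```text
14.75 [[ 0.9808  0.1951  0.0006  0.528 ]
 [ 0.1951 -0.9808 -0.0004 -0.2274]
 [ 0.0005  0.0006 -1.      0.2066]
 [ 0.      0.      0.      1.    ]] [-0.6009  0.4899  1.5873 -0.      1.0636  0.7735] [-0.4182 -0.2135 -4.7813]
[187.8855 157.7546] [298.573 280.612]
```

View pics/c5.png

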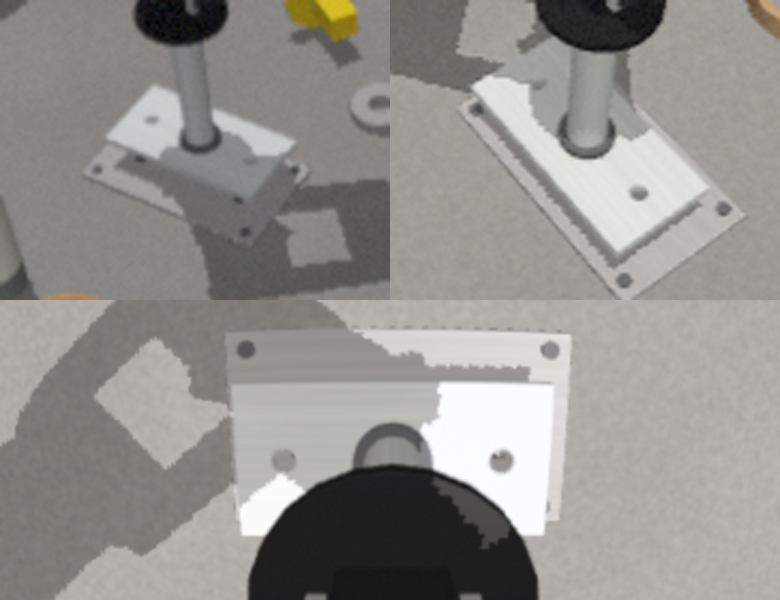

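The side views show the foot level over the plate, and the holes appear in the wrist panel at (284,461) and (501,460). I check them against the measured pins.

```bash
python3 - <<'E'
from h import *
np.set_printoptions(precision=4,suppress=True)
T4=np.load('T4.npy');T=np.load('T5.npy'); k=780/364
g=lambda u,v:(76+(u+.5)/k-.5,100+(v-300+.5)/k-.5)
# refine hole centres by darkness centroid
im=cv2.imread('pics/w5.png',0).astype(float); H=[]
for p in(g(284,461),g(501,460)):
    x,y=map(lambda t:int(round(t)),p); q=im[y-8:y+9,x-8:x+9]; bg=np.median(q); m=np.clip(bg-q-12,0,30); yy,xx=np.mgrid[y-8:y+9,x-8:x+9]
    c=((m*xx).sum()/m.sum(),(m*yy).sum()/m.sum()); print(p,c); H.append(onz('wrist',c,.0426,T))
im=cv2.imread('pics/w4.png',0); P=[onz('wrist',c,.02,T4) for c in((211.3,181),(312.3,180.8))]
for h,p in zip(H,P): print(h,p,(T[:3,:3].T@(p-h))*1000)
print(np.linalg.norm(H[0]-H[1]),np.linalg.norm(P[0]-P[1]))
E
```

```text
(208.26666666666668, 174.86666666666667) (np.float64(208.0143815915628), np.float64(174.60690316395014))
(309.5333333333333, 174.4) (np.float64(309.65263486124104), np.float64(174.91736825693795))
[ 0.5165 -0.1739  0.0426] [ 0.5172 -0.1777  0.02  ] [-0.0573  3.8405 22.6021]
[ 0.5373 -0.2812  0.0426] [ 0.5385 -0.2845  0.02  ] [ 0.4516  3.4767 22.6022]
0.10925350621040394 0.10888879257887969
```

```bash
python3 - <<'E'
from h import *
np.set_printoptions(precision=2,suppress=True)
T4=np.load('T4.npy');T=np.load('T5.npy'); k=780/364
g=lambda u,v:(76+(u+.5)/k-.5,100+(v-300+.5)/k-.5); F=lambda u,v:(156+(u+.5)/3-.5,80+(v+.5)/3-.5)
def dark(im,p):
    x,y=map(lambda t:int(round(t)),p); q=im[y-7:y+8,x-7:x+8]; m=np.clip(np.median(q)-q-12,0,40); yy,xx=np.mgrid[y-7:y+8,x-7:x+8]
    return (m*xx).sum()/m.sum(),(m*yy).sum()/m.sum()
i4=cv2.imread('pics/w4.png',0).astype(float);i5=cv2.imread('pics/w5.png',0).astype(float)
L=lambda T,p,z:(T[:3,:3].T@(onz('wrist',p,z,T)-T[:3,3]))[:2]*1000
b4=[L(T4,dark(i4,F(*c)),.006) for c in((90,153),(544,153))]; p4=[L(T4,c,.02) for c in((211.3,181),(312.3,180.8))]
b5=[L(T,dark(i5,g(*c)),.006) for c in((246,349),(550,349))]; h5=[L(T,c,.0426) for c in((208.1,174.7),(309.6,174.7))]
for a in(b4,p4,b5,h5): print(a, np.mean(a,0))
print('pins-holes now:',np.mean(p4,0)-np.mean(b4,0)+np.mean(b5,0)-np.mean(h5,0))
P=np.array([T@0 if 0 else manip.sense()['tcp_pos'] for _ in range(3)]);print(P*1000)
E
```

```text
[array([ 45.43, -80.36]), array([45.31, 85.3 ])] [45.37  2.47]
[array([ -7.87, -51.35]), array([-7.78, 57.54])] [-7.82  3.1 ]
[array([ 52.35, -79.97]), array([51.97, 85.63])] [52.16  2.83]
[array([ -1.11, -54.7 ]), array([-1.21, 54.4 ])] [-1.16 -0.15]
pins-holes now: [0.13 3.61]
[[ 527.93 -227.46  206.76]
 [ 527.93 -227.46  206.76]
 [ 527.93 -227.46  206.76]]
```

Within the one image the offset is about +3.5 mm in tool y and 0 in x. I correct it and lower gently.

>>> step_arm:
  targets: "0 2 0 0;0 3.5 2 0;0 3.5 6 0;0 3.5 10 0;0 3.5 13 0;0 3.5 15 0;0 3.5 17 0;0 3.5 19 0;0 3.5 19 0;0 3.5 19 0"

```text
t: 15.9
tcp_pos: [0.5284, -0.2308, 0.1873]
tool_rot: [0.995, 0.098, 0.0, 0.0]
force: [1.3, 0.5, -5.5]
finger_gap: 0.338
gripper_force: 79.9
```

The foot is below the pin tips with no contact force, so the pins are in the holes. I keep lowering.

>>> step_arm:
  targets: "0 0 2 0;0 0 4 0;0 0 6 0;0 0 7.5 0;0 0 8.5 0;0 0 9.5 0;0 0 9.5 0;0 0 9.5 0"

```text
t: 16.7
tcp_pos: [0.5284, -0.2305, 0.1793]
tool_rot: [0.995, 0.098, 0.0, 0.0]
force: [-2.7, 3.2, 4.9]
finger_gap: 0.339
gripper_force: 81.0
```

Contact at TCP z = 0.179, which matches the bench grip height plus the 6 mm plate, so it is seated. I release and retreat.

>>> step_arm:
  targets: "0 0 0 0;0 0 0 0;0 0 0 0;0 0 0 0;0 0 0 0;0 0 0 0"
  gripper: 0

```text
t: 17.3
tcp_pos: [0.5284, -0.2309, 0.1778]
tool_rot: [0.995, 0.098, 0.0, 0.0]
force: [-0.3, 1.1, 0.1]
finger_gap: 1.006
gripper_force: 0.0
```

>>> step_arm:
  targets: "0 0 -20 0;0 0 -50 0;0 0 -90 0;0 0 -130 0;0 0 -130 0;0 0 -130 0"

```text
t: 17.9
tcp_pos: [0.5286, -0.2309, 0.3088]
tool_rot: [0.995, 0.098, 0.001, 0.001]
force: [0.1, 0.1, 0.0]
finger_gap: 0.999
gripper_force: 0.0
```

```bash
python3 - <<'E'
from h import *
a=snap('scene','s6.png');b=snap('side','d6.png');w=snap('wrist','w6.png')
pa=proj('scene',[.5276,-.2303,.1)] if 0 else [.5276,-.2303,.08]);pb=proj('side',[.5276,-.2303,.06])
def c(i,p): x,y=map(int,p); return cv2.resize(i[y-60:y+60,x-65:x+65],(390,360),interpolation=cv2.INTER_CUBIC)
cv2.imwrite('pics/c6.png',np.hstack([c(a,pa),c(b,pb)])[:,:,::-1])
E
```

```text
File "<stdin>", line 3
    pa=proj('scene',[.5276,-.2303,.1)] if 0 else [.5276,-.2303,.08]);pb=proj('side',[.5276,-.2303,.06])
                                    ^
SyntaxError: closing parenthesis ')' does not match opening parenthesis '['
```

```bash
python3 - <<'E'
from h import *
a=snap('scene','s6.png');b=snap('side','d6.png')
pa=proj('scene',[.5276,-.2303,.08]);pb=proj('side',[.5276,-.2303,.06])
def c(i,p): x,y=map(int,p); return cv2.resize(i[y-60:y+60,x-65:x+65],(390,360),interpolation=cv2.INTER_CUBIC)
cv2.imwrite('pics/c6.png',np.hstack([c(a,pa),c(b,pb)])[:,:,::-1])
E
```

```text
(no output)
```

View pics/c6.png

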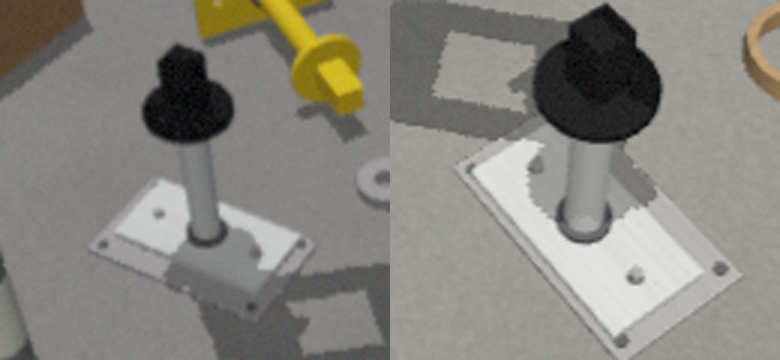

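Both pins stand up through the holes, at (537,165) and (636,275) in the right panel. The foot is flat on the plate and the gripper is clear, so I hand in.

```bash
python3 -c "
from station import manip
print(manip.sign_off())"
```

```text
the job is handed in; nothing more can be done
None
```

The reel post stands upright on the plate with both pins through its foot holes and the gripper clear of it; I handed the job in at about 18 s of the 72 s limit, and no verdict came back.

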